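Seat and hold a bayonet cup in its sprung seat

TASK

Nest the tall plain liner cup upright inside the bayonet cup (the wider one with two ears), so that it stands on the cup's floor. Then grip the bayonet cup with the liner in it, lower its two lugs through the slots of the sprung seat, push it in against the spring, and twist it a quarter turn clockwise (seen from above) against the return spring, as far as it goes. Finish while still gripping the cup and holding it seated and twisted - do not let go - and leave the bottles and the jar where they stand, and do not tip the cup over.

Things in the scene. Friction and masses are not known exactly. Their poses are not given: they have to be found in the camera images.
- seat: Fixed sprung bayonet seat: grey round housing 88 mm across on a dark 104 mm square base plate, 50 mm high. Origin: centre of its underside, z up along the bore. Slots for the lugs lie on its +x and -x sides (small pointers on the rim mark them; half a turn makes no difference).
- seat_mouth (a point): Centre of the seat's mouth, 50 mm above its underside. The aluminium top ring is 8 mm thick with a 44 mm bore and two slots 13 mm wide, out to 28.5 mm from the axis; below it the hollow is 36 mm in radius. A sprung plate lies in the bore 8 mm below the mouth at rest. Lugs can turn only once wholly below the ring; fixed stops there prevent turning counterclockwise.
- seat_plate (a joint): Depth in m to which the sprung plate is pressed down: 0 at rest, 0.012 at the bottom. The cup's flat bottom rests on it when pushed in. It takes about 3.5 N to start, 6 N at 0.008 (lugs just below the ring, free to turn) and 8 N at 0.012.
- seat_ring (a joint): Turn in rad, clockwise seen from above, of the sprung return ring under the top ring: 0 at rest, stop at 1.4. The cup's lugs push its two fins, starting about 0.09 rad after the slot position, so the cup turns about 1.49 rad from slots to stop. Its spring torque is 0.17 N m at rest and 0.38 N m at the stop: a cup let go is turned back, so grip firmly (about 40 N).
- bayonet_cup: Loose open aluminium cup, 64 mm high, 0.25 kg, upright. Origin: centre of underside, z up. Outer radius 20 mm up to 26 mm height (goes into the bore), then widening to an upright band 58 mm across from 38 to 64 mm height: grip it there on its two flats. Wall 3 mm, floor 4 mm thick, inner radius 17 mm at the floor, 26 at the mouth. Lugs on its +x and -x sides: see the lug point.
- cup_lug (a point): Point on the cup's axis at the mid-height of its two lugs, 5 mm above the underside. The lugs, on the cup's +x and -x sides, are 9 mm wide, at 2 to 8 mm height, reaching to 26.5 mm radius. Straight above them two ears on the band, 8 mm wide, at 56 to 64 mm height, out to 37 mm radius: between the ears, on the +y and -y sides, two grip flats 24 mm wide, 59 mm apart.
- liner: Loose open steel liner cup, same form but slimmer, 84 mm high, 0.08 kg nominal, standing upright. Origin: centre of its underside, z up. Outer radius 15 mm up to 22 mm height, widening to 22 mm (44 mm across) from 32 mm height to the rim: grip there. Nested, its underside is 4 mm above that of the bayonet cup and its rim stands 24 mm above the cup's rim.
- jar: Bystander: squat white jar with a screw cap, 52 mm across, 60 mm high, behind the work. Origin: centre of underside.
- vial: Bystander: small bottle with a screw cap, 45 mm across, 80 mm high, behind the work to the left. Origin: centre of underside.
- dropper: Bystander: small white bottle with a ribbed white cap, 37 mm across, 61 mm high, behind the work to the right. Origin: centre of underside.

How it is judged:
By the outcome, as a careful person would: the job done as asked, in the order asked, and still so for the second after the job is handed in, while the arm keeps its last pose, push and grip.
It also fails if it takes over 64 s, if anything falls off the work surface, if the arm or the gripper's body presses on something with over 40 N, if the wrist force passes 120 N, or if a joint passes its speed limit or range.

ROBOT

A 6-joint arm with a two-finger parallel gripper is mounted at the origin on a cart in front of the work surface, level with it; the furniture and walls round the work are solid. World frame = base frame: x ahead of the robot, y to its left, z up, the work surface at z = 0. Lengths are in mm, angles in rad, forces in N, time in s.
With the tool pointing down it reaches from about 350 to 950 mm from the base axis. Payload 17.4 kg.
Tool frame: the origin (TCP) lies at the very end of the fingers, on their centre line; the grasp point (between the pads) lies 19 mm behind it (r.grasp_offset is the distance from the TCP to the grasp point, in mm); z points along the fingers, y is the line along which they close (so a half turn about z gives the same grasp; the last joint's range is limited). The gripper opens to 93 mm and grips with 3 to 60 N. Pads are 15 mm wide; open, the fingers measure 128 mm over their backs; the gripper's body (75 mm by 188 mm) begins 65 mm behind the grasp point.
Start: joints at [1.285, 0.116, 1.442, -0, 1.584, -0.038], TCP at [165.566, 654.385, 218.646] pointing down, gripper open.
Joint ranges: [-2.83, 2.83], [-0.83, 2.19], [0.07, 2.5], [-1.14, 4.28], [0.01, 3], [-2.97, 2.97]. Speed limits (rad/s): [1.89, 1.89, 2.22, 3.14, 3.14, 3.14].

INTERFACE

Orientations are given as a 3x3 rotation matrix whose columns are the frame's x, y, z axes.
In Python, from cell import r, eyes, telemetry gives the robot as it stands (r), with the cameras (eyes) and the readings (telemetry).
- The arm moves only by the tool shift_gripper, called after ">>>" as name(argument=value, ...), one argument or row to a line, values as JSON. Schema: {"type":"object","properties":{"moves":{"type":"array","items":{"type":"object","properties":{"pos":{"type":"array","items":{"type":"number"},"minItems":3,"maxItems":3},"rz":{"type":"number"},"aperture":{"type":"number"}},"additionalProperties":false,"required":["aperture"]},"minItems":1,"maxItems":12},"grip_n":{"type":"number"},"only":{"type":"string"},"quiet":{"type":"boolean"},"lines":{"type":"string"}},"required":["moves"],"additionalProperties":false}. moves is a list of rows, 1 to 12 of them, each an object with the fields pos (a list: dx, dy, dz in units of 25 mm), rz (a turn about the tool's z in rad), aperture (the finger opening in mm); a field left out counts as zero (the opening has to be given); each row is the pose to reach, as a shift and turn from the pose commanded when the call began, along the tool's axes at that moment; what a row does not reach only later rows make up. A row lasts 1/10 s, in which the tool goes at most 50 mm and 0.15 rad, less where a joint would pass 70% of its speed; a pose out of reach is approached as far as the arm can. The fingers move at their own pace and stop on an object; grip_n is the grip in N (left out, the last holds). Time passes only in rows, so rows that do not move let the fingers close. The tool returns the time, the measured TCP pose, the force, the opening and the grip force at its end. only (a regular expression) keeps the lines of the reply that match it, lines (a string "A,B") keeps lines A to B, and quiet returns only ok. Input that does not fit is refused with a message, and nothing moves.
- telemetry.state(): the state, without advancing time (a new reading comes with each control period).
- eyes.get_image(name): name is "scene" or "top"; returns the picture (384x512x3 uint8, blue, green, red); there is no depth.
- eyes.get_calibration(name): a dict with "fov_y" (degrees; the focal length in pixels is half the picture's height over the tangent of half this angle, whatever the lens; pixels are square), "cx", "cy" (the principal point, pixels), "rvec" (rotation vector, rad) and "tvec" (3), from world to camera coordinates, as OpenCV has them. Camera axes: x right, y down, z forward; pixel columns grow to the right and rows downward; lengths in mm; the calibration is good to about 2 mm. A picture is of the moment at which its call begins. get_calibration takes no time and is no camera call.
- r.finish_job(): hands the job in; it is judged then, once.
The state is a dict: "clock": time; "qpos": joint angles; "joint_vel": joint speeds; "effort": joint torques, N m; "ee_pos": TCP position; "orientation": TCP orientation; "wrist_force": force on the tool from outside, world axes, zero at the start; "torque": the same for the moment, N m; "finger_gap": finger opening in mm; "grasp_force": force on a finger pad.
Only numpy, scipy, OpenCV 4.12 (cv2) and the standard library are available. Lean on these libraries where they do the work, as an engineer would, in place of code of your own. Each camera call takes 0.05 s, during which the arm holds its last target. There are 200 camera calls.

## Working session

There is one attempt and no reset: what is moved stays moved. The work goes in short steps, Python scripts to look and compute and a tool call to move; the robot and the scene stay as the last step left them, time stands still between calls to the robot, and variables do not carry over. Pictures are saved under pics/ and viewed, at most 14 in all, crops included, and the job is handed in when it is done.

```bash
ls; mkdir -p pics; python3 - <<'E'
from cell import r, eyes, telemetry
import cv2
for n in("scene","top"):
    cv2.imwrite(f"pics/{n}0.png",eyes.get_image(n)); print(n,eyes.get_calibration(n))
print(telemetry.state())
E
```

```text
cell.py
pics
scene {'fov_y': 46.18587047295459, 'cx': 257.63005379538527, 'cy': 192.33131153229309, 'rvec': array([ 1.93632602, -0.95584081,  0.50952789]), 'tvec': array([-381.12037225,  296.48395637,  587.37144823])}
top {'fov_y': 50.65454479988795, 'cx': 257.5386502353941, 'cy': 191.00359401373484, 'rvec': array([ 2.15375416, -2.1092916 ,  0.22827827]), 'tvec': array([-46.958146  , 576.99020777, 941.17971849])}
{'clock': 0.1, 'qpos': array([ 1.28520294e+00,  1.16420947e-01,  1.44217771e+00,  2.89934309e-05,
        1.58400410e+00, -3.78141513e-02]), 'joint_vel': array([-8.69152057e-05,  4.43157463e-04, -2.74872075e-03,  1.49520918e-03,
       -9.96486207e-04,  3.18976305e-05]), 'effort': array([ 2.95065976e-03, -7.22919202e+01, -6.23858142e+01,  7.82102882e-02,
        2.28104851e-02, -1.18782141e-04]), 'ee_pos': array([165.50393589, 654.21136044, 218.00340533]), 'orientation': array([[-9.69459538e-01,  2.45251109e-01, -3.12390737e-04],
       [ 2.45251299e-01,  9.69459064e-01, -9.61024259e-04],
       [ 6.71577662e-05, -1.00828837e-03, -9.99999489e-01]]), 'wrist_force': array([ 0.27888495,  1.08052909, -0.5471976 ]), 'torque': array([-0.02969579, -0.05094638,  0.00266016]), 'grasp_force': 0.0, 'finger_gap': 92.98326494732437}
```

View pics/scene0.png

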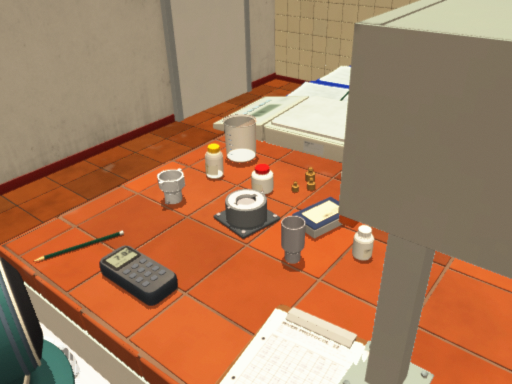

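View pics/top0.png

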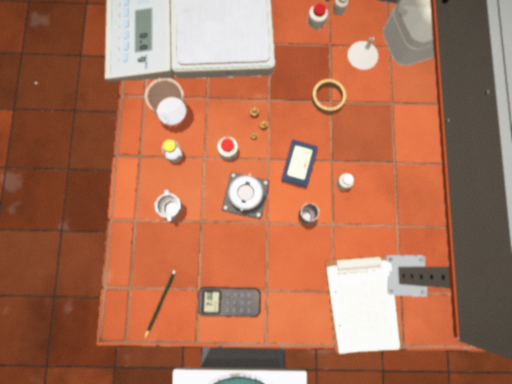

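```bash
cat > h.py <<'E'
import numpy as np, cv2
from cell import r, eyes, telemetry
def cam(n):
    c=eyes.get_calibration(n); f=192/np.tan(np.radians(c["fov_y"]/2))
    return np.array([[f,0,c["cx"]],[0,f,c["cy"]],[0,0,1.]]),np.array(c["rvec"]),np.array(c["tvec"])
def proj(n,P):
    K,rv,t=cam(n); return cv2.projectPoints(np.float64(P).reshape(-1,3),rv,t,K,None)[0].reshape(-1,2)
def ray(n,uv,z):
    K,rv,t=cam(n); R=cv2.Rodrigues(rv)[0]; C=-R.T@t
    uv=np.float64(uv).reshape(-1,2); d=np.c_[uv,np.ones(len(uv))]@np.linalg.inv(K).T@R
    return C+d*((z-C[2])/d[:,2])[:,None]
E
python3 - <<'E'
from h import *
for n in("scene","top"):
    K,rv,t=cam(n);R=cv2.Rodrigues(rv)[0]; print(n,"C",(-R.T@t).round())
    print(proj(n,[[0,0,0],[165,654,218],[500,0,0]]).round())
print("top: cup,seat,liner",ray("top",[[168,205],[246,194],[309,214]],50).round())
print("scene",ray("scene",[[172,178],[246,205],[293,225]],50).round())
a=cv2.imread("pics/top0.png"); b=cv2.imread("pics/scene0.png")
f=lambda im,x,y,w,h,s:cv2.resize(im[y:y+h,x:x+w],None,fx=s,fy=s,interpolation=cv2.INTER_CUBIC)
cv2.imwrite("pics/tc.png",f(a,145,165,190,75,4))
cv2.imwrite("pics/sc.png",f(b,145,155,180,120,4))
E
```

```text
scene C [ -31. -524.  550.]
[[ -35.  420.]
 [-127.  116.]
 [ 222.  235.]]
top C [ 389.  -14. 1034.]
[[ 237.  440.]
 [-119.  386.]
 [ 243.  225.]]
top: cup,seat,liner [[ 539.  183.   50.]
 [ 571.   -7.   50.]
 [ 524. -162.   50.]]
scene [[ 544.  189.   50.]
 [ 556.  -19.   50.]
 [ 555. -136.   50.]]
```

View pics/tc.png

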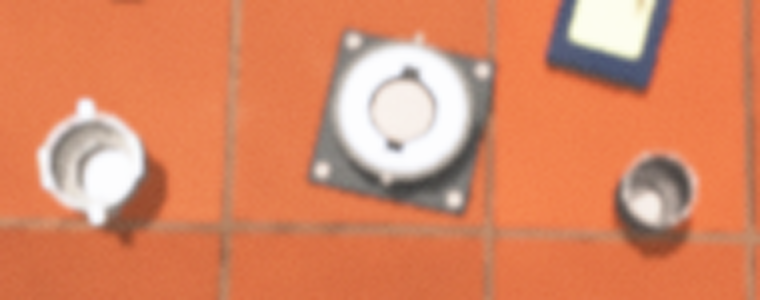

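View pics/sc.png

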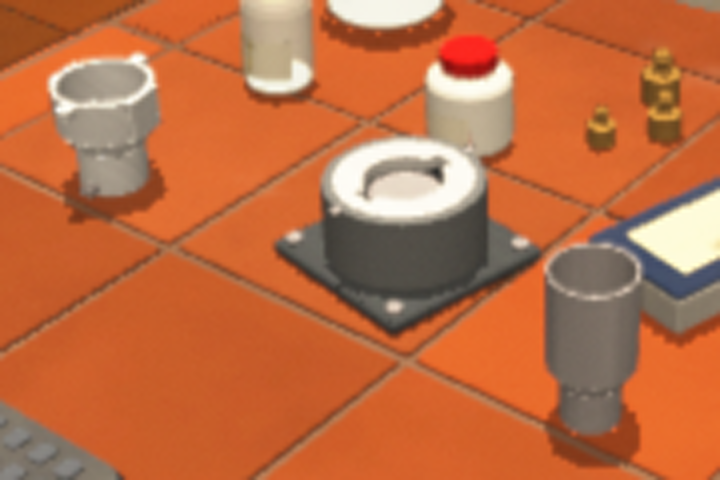

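Crops (4x): the cup is at crop (93,161) with ears at (85,106)/(97,216), the seat ring at (403,110) with slots at (410,73)/(396,146), and the liner rim at (656,190). Next I fit these with masks.

```bash
python3 - <<'E'
from h import *
a=cv2.imread("pics/top0.png"); b=cv2.imread("pics/scene0.png")
def big(im,x,y,w,h):
    c=cv2.resize(im[y:y+h,x:x+w],None,fx=4,fy=4,interpolation=cv2.INTER_CUBIC); return c,lambda p:(np.float64(p)+.5)/4-.5+[x,y]
def blob(im,box,test):
    c,m=big(im,*box); hsv=cv2.cvtColor(c,cv2.COLOR_BGR2HSV); k=test(hsv).astype(np.uint8)
    cs=cv2.findContours(k,cv2.RETR_EXTERNAL,cv2.CHAIN_APPROX_NONE)[0]; q=max(cs,key=cv2.contourArea)
    return m(q[:,0])
# low saturation => metal
sat=lambda h:(h[...,1]<110)
for nm,box,z in(("cup",(148,183,42,42),60),("liner",(295,198,30,30),84)):
    q=blob(a,box,sat); w=ray("top",q,z)[:,:2]; (cx,cy),R=cv2.minEnclosingCircle(w.astype(np.float32)); e=cv2.fitEllipse(w.astype(np.float32))
    print(nm,"enc",cx,cy,R,"ell",np.round(e[0],1),np.round(e[1],1),"bbox",w.min(0).round(1),w.max(0).round(1))
    if nm=="cup":
        d=np.linalg.norm(w-[cx,cy],axis=1); far=w[d>R-2.5]; print(far.round(1)[::3].tolist())
q=blob(a,(220,170,52,50),lambda h:(h[...,1]<60)&(h[...,2]>150)); w=ray("top",q,50)[:,:2].astype(np.float32)
print("seat ring",cv2.fitEllipse(w),cv2.minEnclosingCircle(w))
P=lambda n,pts,o,z:ray(n,(np.float64(pts)+.5)/4-.5+o,z)[:,:2].round(1).tolist()
T=[145,165];S=[145,155]
print("slots top",P("top",[[410,73],[396,146]],T,50),"pointers",P("top",[[419,40],[387,180]],T,50),"ears",P("top",[[85,104],[97,218]],T,64))
print("bolts top",P("top",[[353,41],[483,70],[454,200],[321,171]],T,6),"scene",P("scene",[[293,236],[394,306],[520,242]],S,6))
print("scene liner rim c",P("scene",[[593,271]],S,84),"liner foot",P("scene",[[590,418]],S,0),"cup rim c",P("scene",[[103,81]],S,64),"cup foot",P("scene",[[113,180]],S,0),"ears",P("scene",[[141,59],[62,106]],S,62))
print("scene seat ring c",P("scene",[[404,180]],S,50),"slots",P("scene",[[438,164],[368,197]],S,50))
E
```

```text
cup enc 537.50341796875 181.58726501464844 40.3758659362793 ell [536.8 181.8] [63.  72.7] bbox [497.8 148.4] [577.1 215.9]
[[577.1, 189.7], [576.4, 191.5], [575.1, 192.6], [499.5, 183.1], [498.4, 181.3], [497.8, 179.5], [497.9, 177.7], [497.9, 175.9], [497.9, 174.1], [498.6, 172.3], [499.2, 170.6], [501.0, 169.5], [575.9, 184.2], [576.5, 186.0], [577.1, 187.9]]
liner enc 521.1160278320312 -156.07540893554688 26.763214111328125 ell [ 521.9 -156.3] [44.1 52. ] bbox [ 496.7 -180.8] [ 546.3 -133.2]
seat ring ((578.0176391601562, -3.0289692878723145), (85.57597351074219, 93.68754577636719), 131.77099609375) ((580.83984375, 2.1811258792877197), 51.13251876831055)
slots top [[598.9, -8.8], [552.8, -1.3]] pointers [[620.0, -13.9], [531.6, 3.7]] ears [[572.0, 187.4], [502.8, 176.0]]
bolts top [[628.6, 28.9], [611.4, -55.9], [526.1, -38.6], [542.9, 46.8]] scene [[545.4, 53.2], [528.7, -31.8], [613.5, -49.2]]
scene liner rim c [[521.8, -157.4]] liner foot [[521.3, -157.9]] cup rim c [[535.7, 183.1]] cup foot [[532.8, 183.0]] ears [[568.9, 187.7], [505.3, 183.1]]
scene seat ring c [[571.9, -4.9]] slots [[594.7, -9.4], [548.3, -0.4]]
```

Units first: shifts go in units of 25 mm. So -50 mm is -2, -490 mm is -19.6.

>>> shift_gripper(
  moves=[
    {"pos":[-1.6, -2, 0], "aperture":80},
    {"pos":[-3.2, -4, 0], "aperture":80},
    {"pos":[-4.4, -5.6, 0], "aperture":80},
    {"pos":[-5.6, -7.2, 0], "aperture":80},
    {"pos":[-6.8, -8.8, 0], "aperture":80},
    {"pos":[-8, -10.2, 0], "aperture":80},
    {"pos":[-9.2, -11.8, 0], "aperture":80},
    {"pos":[-10.4, -13.4, 0], "aperture":80},
    {"pos":[-11.6, -15, 0], "aperture":80},
    {"pos":[-12.8, -16.4, 0], "aperture":80},
    {"pos":[-14, -18, 0], "aperture":80},
    {"pos":[-15.2, -19.6, 0], "aperture":80},
  ],
  grip_n=20,
)

```text
clock: 1.3
ee_pos: [406.1, 102.7, 218.7]
orientation: [[-0.969, 0.245, 0.0], [0.245, 0.969, 0.0], [-0.0, 0.0, -1.0]]
wrist_force: [0.9, 0.2, 1.0]
finger_gap: 79.9
grasp_force: 0.0
```

```bash
cat > go.py <<'E'
import sys; from h import *
# target x y z (TCP), ydir deg -> shift in tool axes from measured pose
s=telemetry.state(); R=np.array(s["orientation"]); t=list(map(float,sys.argv[1:]))
print("d",(R.T@(np.array(t[:3])-s["ee_pos"])).round(1),"ydir",np.degrees(np.arctan2(R[1,1],R[0,1])).round(2))
if len(t)>3:
    e=np.arctan2(R[1,1],R[0,1])-np.radians(t[3]); print("turn",round((e+np.pi/2)%np.pi-np.pi/2,4))
print("pos",s["ee_pos"].round(1),"F",s["wrist_force"].round(1),"T",s["torque"].round(2),"gap",round(s["finger_gap"],1),"grip",round(s["grasp_force"],1),"z",R[:,2].round(3),"j",s["qpos"].round(2),"t",s["clock"])
E
python3 go.py 521.7 -157 62
```

```text
d [-175.7 -223.5  156.7] ydir 75.81
pos [406.1 102.7 218.7] F [0.9 0.2 1. ] T [ 0.02 -0.05 -0.01] gap 79.9 grip 0.0 z [ 0.  0. -1.] j [ 0.19 -0.47  1.95  0.    1.66 -1.14] t 1.3
```

>>> shift_gripper(
  moves=[
    {"pos":[-1.4, -1.6, 0], "aperture":80},
    {"pos":[-2.6, -3.2, 0], "aperture":80},
    {"pos":[-3.8, -4.8, 0], "aperture":80},
    {"pos":[-5, -6.4, 0], "aperture":80},
    {"pos":[-6.2, -7.8, 0], "aperture":80},
    {"pos":[-7, -8.92, 0], "aperture":80},
    {"pos":[-7, -8.92, 1.6], "aperture":80},
    {"pos":[-7, -8.92, 3.2], "aperture":80},
    {"pos":[-7, -8.92, 4.4], "aperture":80},
    {"pos":[-7, -8.92, 4.4], "aperture":80},
  ],
)

```text
clock: 2.3
ee_pos: [518.9, -153.8, 104.3]
orientation: [[-0.969, 0.245, -0.006], [0.245, 0.969, 0.002], [0.007, 0.001, -1.0]]
wrist_force: [-0.5, 0.4, 0.9]
finger_gap: 80.2
grasp_force: 0.0
```

```bash
python3 go.py 521.7 -157 62; python3 -c "
from h import *
b=eyes.get_image('scene');a=eyes.get_image('top')
f=lambda im,x,y,w,h,s:cv2.resize(im[y:y+h,x:x+w],(w*s,h*s),interpolation=cv2.INTER_CUBIC)
cv2.imwrite('pics/m1.png',np.hstack([f(b,240,130,110,150,3),f(a,250,150,110,150,3)]))"
```

```text
d [-3.8 -2.4 42.2] ydir 75.79
pos [ 518.9 -153.8  104.3] F [-0.5  0.4  0.9] T [-0.01  0.03  0.  ] gap 80.2 grip 0.0 z [-0.006  0.002 -1.   ] j [-0.34 -0.12  1.86  0.    1.4  -1.66] t 2.3
```

View pics/m1.png

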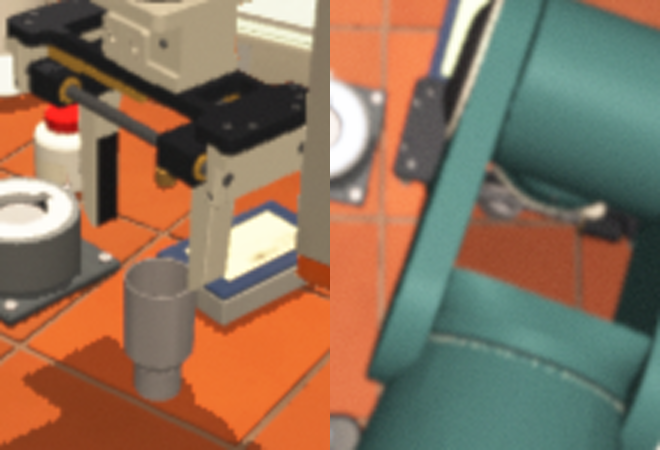

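The fingers straddle the liner (scene crop: liner at about (160,330), fingers at (100,180) and (210,240)). Lowering and gripping.

>>> shift_gripper(
  moves=[
    {"pos":[0, 0, 1], "aperture":80},
    {"pos":[0, 0, 1.84], "aperture":80},
    {"pos":[0, 0, 1.84], "aperture":80},
    {"pos":[0, 0, 1.84], "aperture":80},
    {"pos":[0, 0, 1.84], "aperture":40},
    {"pos":[0, 0, 1.84], "aperture":40},
    {"pos":[0, 0, 1.84], "aperture":40},
    {"pos":[0, 0, 1.84], "aperture":40},
    {"pos":[0, 0, 1.84], "aperture":40},
  ],
  grip_n=20,
)

```text
clock: 3.3
ee_pos: [520.9, -154.4, 62.8]
orientation: [[-0.969, 0.245, 0.0], [0.245, 0.969, -0.0], [-0.0, -0.0, -1.0]]
wrist_force: [-0.7, -1.1, -0.4]
finger_gap: 44.8
grasp_force: 0.1
```

```bash
python3 go.py 537 182 180
```

```text
d [  66.9  330.1 -117.2] ydir 75.8
pos [ 520.9 -154.4   62.8] F [-0.7 -1.1 -0.4] T [-0.08 -0.01  0.04] gap 44.8 grip 0.1 z [ 0. -0. -1.] j [-0.34 -0.08  1.9  -0.    1.32 -1.66] t 3.3
```

>>> shift_gripper(
  moves=[
    {"aperture":35},
    {"aperture":35},
    {"aperture":35},
    {"pos":[0, 0, -1.2], "aperture":35},
    {"pos":[0, 0, -2.8], "aperture":35},
    {"pos":[0, 0, -4.2], "aperture":35},
    {"pos":[0, 0, -4.2], "aperture":35},
    {"pos":[0, 0, -4.2], "aperture":35},
  ],
  grip_n=20,
)

```text
clock: 4.1
ee_pos: [521.0, -154.4, 167.8]
orientation: [[-0.969, 0.245, 0.001], [0.245, 0.969, -0.0], [-0.001, -0.0, -1.0]]
wrist_force: [-0.0, 0.0, -1.4]
finger_gap: 43.3
grasp_force: 19.9
```

```bash
python3 go.py 537 182 167
```

```text
d [ 67.  330.1   0.7] ydir 75.8
pos [ 521.  -154.4  167.8] F [-0.   0.  -1.4] T [-0.    0.    0.04] gap 43.3 grip 19.9 z [ 0.001 -0.    -1.   ] j [-0.34 -0.16  1.79 -0.    1.5  -1.66] t 4.1
```

>>> shift_gripper(
  moves=[
    {"pos":[0.32, 1.6, 0], "aperture":35},
    {"pos":[0.64, 3.2, 0], "aperture":35},
    {"pos":[1, 4.8, 0], "aperture":35},
    {"pos":[1.32, 6.4, 0], "aperture":35},
    {"pos":[1.64, 8, 0], "aperture":35},
    {"pos":[1.96, 9.6, 0], "aperture":35},
    {"pos":[2.28, 11.2, 0], "aperture":35},
    {"pos":[2.52, 12.4, 0], "aperture":35},
    {"pos":[2.68, 13.2, 0], "aperture":35},
    {"pos":[2.68, 13.2, 0], "aperture":35},
    {"pos":[2.68, 13.2, 0], "aperture":35},
    {"pos":[2.68, 13.2, 0], "aperture":35},
  ],
)

```text
clock: 5.3
ee_pos: [536.7, 181.1, 166.8]
orientation: [[-0.969, 0.246, -0.001], [0.246, 0.969, -0.001], [0.001, -0.001, -1.0]]
wrist_force: [-0.2, 0.3, -0.8]
finger_gap: 42.6
grasp_force: 19.9
```

```bash
python3 go.py 537 182 67; python3 -c "
from h import *
b=eyes.get_image('scene')
cv2.imwrite('pics/m2.png',cv2.resize(b[90:220,110:240],None,fx=4.5,fy=4.5,interpolation=cv2.INTER_CUBIC))"
```

```text
d [-0.2  1.1 99.8] ydir 75.77
pos [536.7 181.1 166.8] F [-0.2  0.3 -0.8] T [ 0.03  0.05 -0.02] gap 42.6 grip 19.9 z [-0.001 -0.001 -1.   ] j [ 0.28 -0.1   1.74 -0.    1.5  -1.04] t 5.3
```

View pics/m2.png

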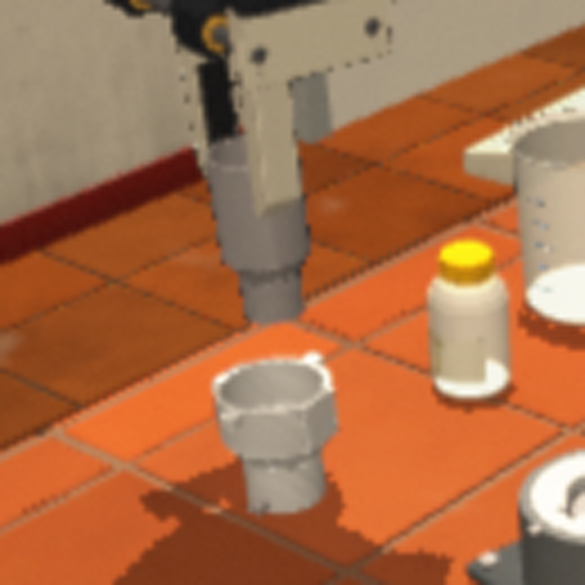

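The liner is held upright with its foot at (272,300), directly above the cup mouth at (275,385). Lowering.

>>> shift_gripper(
  moves=[
    {"pos":[0, 0.04, 0.8], "aperture":35},
    {"pos":[0, 0.04, 1.6], "aperture":35},
    {"pos":[0, 0.04, 2.4], "aperture":35},
    {"pos":[0, 0.04, 3], "aperture":35},
    {"pos":[0, 0.04, 3.4], "aperture":35},
    {"pos":[0, 0.04, 3.68], "aperture":35},
    {"pos":[0, 0.04, 3.88], "aperture":35},
    {"pos":[0, 0.04, 3.92], "aperture":35},
    {"pos":[0, 0.04, 3.96], "aperture":35},
    {"pos":[0, 0.04, 3.96], "aperture":35},
  ],
)

```text
clock: 6.35
ee_pos: [538.4, 182.7, 71.3]
orientation: [[-0.969, 0.246, 0.003], [0.246, 0.969, 0.001], [-0.003, 0.002, -1.0]]
wrist_force: [-2.9, 1.4, 2.0]
finger_gap: 43.0
grasp_force: 20.0
```

```bash
python3 go.py 537 182 67
```

```text
d [ 1.2 -1.   4.3] ydir 75.76
pos [538.4 182.7  71.3] F [-2.9  1.4  2. ] T [0.33 0.64 0.02] gap 43.0 grip 20.0 z [ 0.003  0.001 -1.   ] j [ 0.28 -0.04  1.84 -0.    1.33 -1.04] t 6.35
```

>>> shift_gripper(
  moves=[
    {"aperture":35},
    {"aperture":35},
  ],
)

```text
clock: 6.55
ee_pos: [537.2, 182.6, 68.6]
orientation: [[-0.969, 0.246, 0.0], [0.246, 0.969, -0.0], [-0.0, -0.0, -1.0]]
wrist_force: [-0.2, -0.4, -0.4]
finger_gap: 42.8
grasp_force: 20.0
```

```bash
python3 go.py 537 182 67;  python3 -c "
from h import *
b=eyes.get_image('scene')
cv2.imwrite('pics/m3.png',cv2.resize(b[120:220,120:220],None,fx=5.5,fy=5.5,interpolation=cv2.INTER_CUBIC))"
```

```text
d [ 0.  -0.6  1.6] ydir 75.78
pos [537.2 182.6  68.6] F [-0.2 -0.4 -0.4] T [-0.02 -0.   -0.03] gap 42.8 grip 20.0 z [ 0. -0. -1.] j [ 0.28 -0.04  1.85 -0.    1.33 -1.04] t 6.55
```

View pics/m3.png

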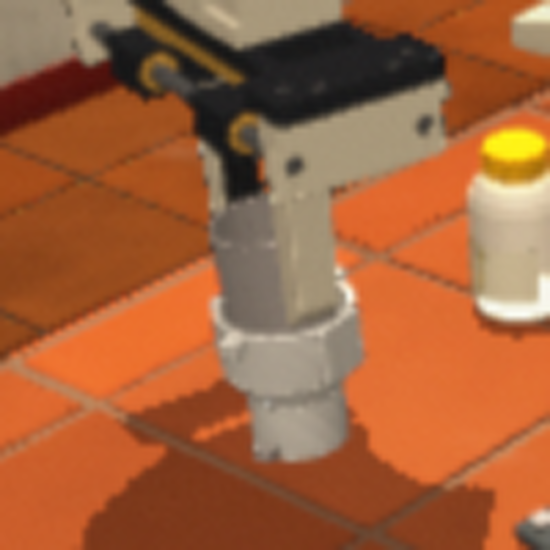

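```bash
python3 - <<'E'
from h import *
m=lambda p:((p-[120,120]+.5)*5.5-.5).round().tolist()
a=np.radians([0,90,180,270,-120])
for nm,c,R,z in(("liner rim",(537.2,182.6),22,90),("liner rim+15",(537.2,182.6),22,105),("cup rim",(537,182),29,64),("cup foot",(537,182),20,0),("tipnear",(531.8,161),0,68.6)):
    print(nm,m(proj("scene",np.c_[c[0]+R*np.cos(a),c[1]+R*np.sin(a),0*a+z])),)
E
```

```text
liner rim [[315.0, 226.0], [238.0, 232.0], [233.0, 267.0], [313.0, 262.0], [287.0, 270.0]]
liner rim+15 [[311.0, 193.0], [233.0, 199.0], [228.0, 234.0], [308.0, 228.0], [282.0, 236.0]]
cup rim [[336.0, 276.0], [236.0, 284.0], [229.0, 332.0], [333.0, 324.0], [299.0, 336.0]]
cup foot [[337.0, 416.0], [270.0, 422.0], [266.0, 457.0], [335.0, 452.0], [313.0, 460.0]]
tipnear [[308.0, 314.0], [308.0, 314.0], [308.0, 314.0], [308.0, 314.0], [308.0, 314.0]]
```

>>> shift_gripper(
  moves=[
    {"aperture":47},
    {"aperture":47},
    {"aperture":52},
    {"aperture":52},
    {"aperture":60},
  ],
)

```text
clock: 7.1
ee_pos: [537.1, 183.0, 68.6]
orientation: [[-0.969, 0.245, -0.0], [0.245, 0.969, -0.0], [0.0, -0.0, -1.0]]
wrist_force: [0.3, 0.1, 0.4]
finger_gap: 56.2
grasp_force: 0.0
```

```bash
python3 go.py 537 182 67;  python3 -c "
from h import *
m=lambda p:((p-[110,90]+.5)*4.5-.5).round().tolist()
a=np.radians([0,90,180,270,-120])
print('m2 exp rim',m(proj('scene',np.c_[536.7+22*np.cos(a),181.1+22*np.sin(a),188+0*a])),'foot',m(proj('scene',np.c_[536.7+15*np.cos(a),181.1+15*np.sin(a),104+0*a])))
b=eyes.get_image('scene')
cv2.imwrite('pics/m4.png',cv2.resize(b[120:220,120:220],None,fx=5.5,fy=5.5,interpolation=cv2.INTER_CUBIC))"
```

```text
d [-0.1 -1.   1.6] ydir 75.81
pos [537.1 183.   68.6] F [0.3 0.1 0.4] T [ 0.    0.05 -0.05] gap 56.2 grip 0.0 z [-0. -0. -1.] j [ 0.28 -0.04  1.85 -0.    1.33 -1.04] t 7.1
m2 exp rim [[280.0, 137.0], [214.0, 141.0], [209.0, 167.0], [278.0, 162.0], [255.0, 168.0]] foot [[290.0, 301.0], [247.0, 304.0], [244.0, 324.0], [289.0, 321.0], [274.0, 325.0]]
```

View pics/m4.png

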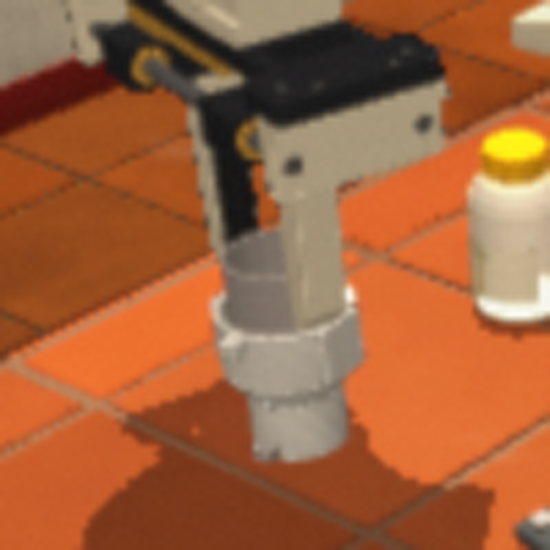

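The liner dropped into place: its front lip is now at (250,275), against about 272 predicted for nested. I'll back off sideways for a clear top view and remeasure the cup.

Converted, 60 mm is 2.4, 10 mm is 0.4.

>>> shift_gripper(
  moves=[
    {"aperture":70},
    {"aperture":90},
    {"pos":[0, 0, -1.6], "aperture":90},
    {"pos":[0, 0, -3.2], "aperture":90},
    {"pos":[0.4, -1.6, -3.2], "aperture":90},
    {"pos":[0.8, -3.6, -3.2], "aperture":90},
    {"pos":[1.2, -5.6, -3.2], "aperture":90},
    {"pos":[1.6, -7.6, -3.2], "aperture":90},
    {"pos":[2, -9.6, -3.2], "aperture":90},
    {"pos":[2.4, -11.6, -3.2], "aperture":90},
    {"pos":[2.4, -12, -3.2], "aperture":90},
    {"pos":[2.4, -12, -3.2], "aperture":90},
  ],
)

```text
clock: 8.35
ee_pos: [404.8, -94.9, 148.9]
orientation: [[-0.969, 0.249, 0.001], [0.249, 0.969, -0.001], [-0.001, -0.0, -1.0]]
wrist_force: [0.1, 0.8, 0.1]
finger_gap: 90.2
grasp_force: 0.0
```

```bash
python3 - <<'E'
from h import *
a=eyes.get_image("top"); b=eyes.get_image("scene")
f=lambda im,x,y,w,h,s:cv2.resize(im[y:y+h,x:x+w],(w*s,h*s),interpolation=cv2.INTER_CUBIC)
cv2.imwrite("pics/m5.png",np.hstack([f(a,145,180,48,48,8),f(b,145,130,48,48*1,8)])); cv2.imwrite("pics/top5.png",a); cv2.imwrite("pics/sc5.png",b)
E
python3 go.py 537 182 150 99
```

```text
d [-59.7 298.9  -1.1] ydir 75.75
turn -0.4058
pos [405.6 -93.  148.8] F [ 0.1 -0.4 -0.1] T [ 0.01 -0.01 -0.  ] gap 89.9 grip 0.0 z [ 0.  0. -1.] j [-0.29 -0.46  2.06  0.    1.54 -1.61] t 8.45
```

View pics/m5.png

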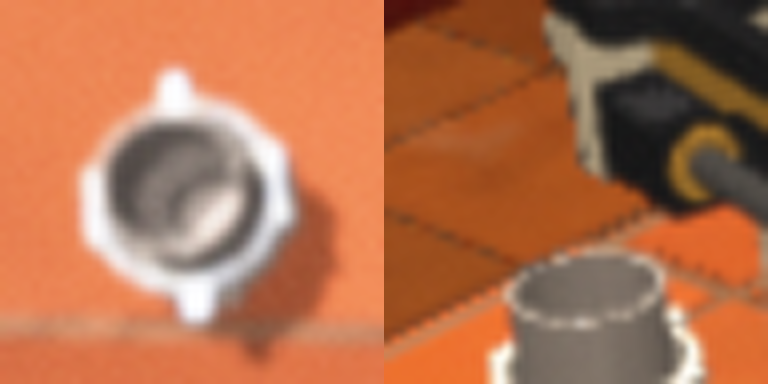

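```bash
python3 - <<'E'
from h import *
P=lambda pts,z:ray("top",(np.float64(pts)+.5)/8-.5+[145,180],z)[:,:2]
e=P([[174,68],[195,323]],60); d=e[0]-e[1]; print("ears",e.round(1),e.mean(0),np.linalg.norm(d),np.degrees(np.arctan2(d[1],d[0])))
f=P([[80,206],[297,182]],51); d=f[0]-f[1]; print("flats",f.round(1),f.mean(0),np.linalg.norm(d),np.degrees(np.arctan2(d[1],d[0])))
a=cv2.imread("pics/top5.png")[180:228,145:193]; a=cv2.resize(a,None,fx=8,fy=8,interpolation=cv2.INTER_CUBIC)
k=(cv2.cvtColor(a,cv2.COLOR_BGR2HSV)[...,1]<100).astype(np.uint8); k=cv2.morphologyEx(k,cv2.MORPH_OPEN,np.ones((5,5)))
q=max(cv2.findContours(k,0,1)[0],key=cv2.contourArea)[:,0]; w=P(q,64).astype(np.float32)
print("mask",cv2.minEnclosingCircle(w)); c=w.mean(0)
D=np.linalg.norm(w[:,None]-w[None],axis=2); i,j=np.unravel_index(D.argmax(),D.shape); print(w[i],w[j],D.max())
E
```

```text
ears [[579.1 187.5]
 [501.3 176.5]] [540.23725776 182.03348637] 78.55504994797145 8.055151526408448
flats [[537.4 215.3]
 [546.3 149.9]] [541.84217969 182.56848336] 65.99295615651225 97.73481843485878
mask ((538.7757568359375, 180.93850708007812), 40.37431335449219)
[578.6407 187.3312] [498.79373 175.32469] 80.74461
```

Converted, 299 mm is 11.96, -62 mm is -2.48.

>>> shift_gripper(
  moves=[
    {"pos":[-0.4, 2, 0], "rz":-0.1, "aperture":90},
    {"pos":[-0.8, 3.8, 0], "rz":-0.2, "aperture":90},
    {"pos":[-1.2, 5.6, 0], "rz":-0.3, "aperture":90},
    {"pos":[-1.6, 7.4, 0], "rz":-0.39, "aperture":90},
    {"pos":[-2, 9.2, 0], "rz":-0.39, "aperture":90},
    {"pos":[-2.28, 10.8, 0], "rz":-0.39, "aperture":90},
    {"pos":[-2.48, 11.96, 0], "rz":-0.39, "aperture":90},
    {"pos":[-2.48, 11.96, 0], "rz":-0.39, "aperture":90},
    {"pos":[-2.48, 11.96, 0], "rz":-0.39, "aperture":90},
    {"pos":[-2.48, 11.96, 0], "rz":-0.39, "aperture":90},
  ],
)

```text
clock: 9.45
ee_pos: [538.4, 181.7, 148.4]
orientation: [[-0.99, -0.142, -0.0], [-0.142, 0.99, -0.0], [0.001, -0.0, -1.0]]
wrist_force: [1.1, 0.2, -0.3]
finger_gap: 89.8
grasp_force: 0.0
```

```bash
python3 go.py 539.5 181.7 33 98.2
```

```text
d [-1.200e+00 -1.000e-01  1.154e+02] ydir 98.19
turn -0.0002
pos [538.4 181.7 148.4] F [ 1.1  0.2 -0.3] T [ 0.01 -0.01  0.02] gap 89.8 grip 0.0 z [-0. -0. -1.] j [ 0.28 -0.09  1.76 -0.    1.47 -1.43] t 9.45
```

>>> shift_gripper(
  moves=[
    {"pos":[-0.04, 0, 1.6], "aperture":90},
    {"pos":[-0.04, 0, 3.2], "aperture":90},
    {"pos":[-0.04, 0, 4.2], "aperture":90},
    {"pos":[-0.04, 0, 4.6], "aperture":90},
    {"pos":[-0.04, 0, 4.6], "aperture":90},
    {"pos":[-0.04, 0, 4.6], "aperture":55},
    {"pos":[-0.04, 0, 4.6], "aperture":50},
    {"pos":[-0.04, 0, 4.6], "aperture":50},
    {"pos":[-0.04, 0, 4.6], "aperture":50},
    {"pos":[-0.04, 0, 4.6], "aperture":50},
    {"pos":[-0.04, 0, 4.6], "aperture":50},
    {"pos":[-0.04, 0, 4.6], "aperture":50},
  ],
  grip_n=42,
)

```text
clock: 10.65
ee_pos: [540.1, 181.8, 34.3]
orientation: [[-0.99, -0.142, 0.001], [-0.142, 0.99, 0.0], [-0.001, 0.0, -1.0]]
wrist_force: [-1.0, 2.2, 6.2]
finger_gap: 58.4
grasp_force: 42.0
```

```bash
python3 go.py 539.5 181.7 150 98.2
```

```text
d [   0.5   -0.  -115.7] ydir 98.16
turn -0.0008
pos [540.1 181.8  34.3] F [-1.   2.2  6.2] T [0.31 0.16 0.01] gap 58.4 grip 42.0 z [ 0.001  0.    -1.   ] j [ 0.28  0.    1.87  0.    1.27 -1.43] t 10.65
```

>>> shift_gripper(
  moves=[
    {"pos":[0, 0, -1.6], "aperture":50},
    {"pos":[0, 0, -3.04], "aperture":50},
    {"pos":[0, 0, -3.04], "aperture":50},
    {"pos":[0, 0, -3.04], "aperture":50},
  ],
)

```text
clock: 11.05
ee_pos: [539.8, 181.6, 109.4]
orientation: [[-0.99, -0.142, 0.0], [-0.142, 0.99, -0.0], [-0.0, -0.0, -1.0]]
wrist_force: [-0.3, 0.9, -5.2]
finger_gap: 58.6
grasp_force: 42.0
```

```bash
python3 go.py 576 -5 109 78.4
```

```text
d [  -9.4 -189.8    0.4] ydir 98.15
turn 0.3447
pos [539.8 181.6 109.4] F [-0.3  0.9 -5.2] T [-0.01  0.02  0.02] gap 58.6 grip 42.0 z [ 0. -0. -1.] j [ 0.28 -0.06  1.8  -0.    1.4  -1.43] t 11.05
```

Converted, -190 mm is -7.6, -180 mm is -7.2.

>>> shift_gripper(
  moves=[
    {"pos":[-0.08, -1.6, 0], "rz":0.1, "aperture":50},
    {"pos":[-0.16, -3.2, 0], "rz":0.2, "aperture":50},
    {"pos":[-0.24, -4.8, 0], "rz":0.3, "aperture":50},
    {"pos":[-0.32, -6.2, 0], "rz":0.345, "aperture":50},
    {"pos":[-0.36, -7.2, 0], "rz":0.345, "aperture":50},
    {"pos":[-0.36, -7.6, 0], "rz":0.345, "aperture":50},
    {"pos":[-0.36, -7.6, 0], "rz":0.345, "aperture":50},
    {"pos":[-0.36, -7.6, 0], "rz":0.345, "aperture":50},
    {"pos":[-0.36, -7.6, 0], "rz":0.345, "aperture":50},
  ],
)

```text
clock: 11.95
ee_pos: [575.4, -4.1, 109.3]
orientation: [[-0.98, 0.2, -0.001], [0.2, 0.98, 0.0], [0.001, 0.0, -1.0]]
wrist_force: [0.2, -0.6, -4.6]
finger_gap: 59.0
grasp_force: 42.0
```

```bash
python3 go.py 576 -5 109 78.4;  python3 -c "
from h import *
b=eyes.get_image('scene')
cv2.imwrite('pics/sc6.png',b)
cv2.imwrite('pics/m6.png',cv2.resize(b[150:245,205:290],None,fx=6,fy=6,interpolation=cv2.INTER_CUBIC))"
```

```text
d [-0.8 -0.8  0.3] ydir 78.44
turn 0.0008
pos [575.4  -4.1 109.3] F [ 0.2 -0.6 -4.6] T [ 0.04 -0.01  0.02] gap 59.0 grip 42.0 z [-0.001  0.    -1.   ] j [-0.05 -0.05  1.79  0.    1.4  -1.42] t 11.95
```

View pics/m6.png

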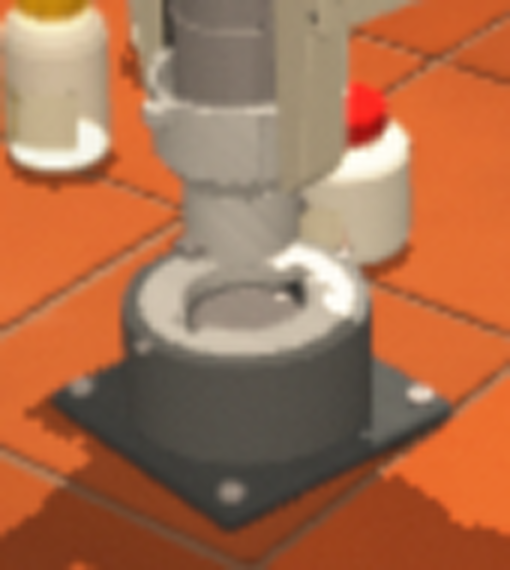

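```bash
python3 - <<'E'
from h import *
m=lambda p:((p-[205,150]+.5)*6-.5).round(1).tolist()
print("axis at z",[(z,m(proj("scene",[[576,-5,z]]))) for z in(0,6,25,50,76,90)])
a=np.radians(np.arange(0,360,2))
for nm,R,z in(("foot",20,76),("body",20,95),("ringtop",44,50),("bore",22,50)):
    p=np.array(m(proj("scene",np.c_[576+R*np.cos(a),-5+R*np.sin(a),0*a+z]))); print(nm,p.min(0),p.max(0))
print("lugs",m(proj("scene",[[576+s*26*np.cos(.2),-5-s*26*np.sin(.2),81] for s in(1,-1)])))
t=np.radians(-11.6+np.array([45,135,225,315])); print("bolts10?",m(proj("scene",np.c_[576+61*np.cos(t),-5+61*np.sin(t),0*t+6])))
im=cv2.resize(cv2.imread("pics/sc6.png")[150:245,205:290],None,fx=6,fy=6,interpolation=cv2.INTER_CUBIC).astype(int)
for y in(200,215,230): print(y,[(x,im[y,x].tolist()) for x in list(range(174,198,3))+list(range(288,312,3))])
E
```

```text
axis at z [(0, [[258.7, 413.5]]), (6, [[258.2, 399.6]]), (25, [[256.4, 355.1]]), (50, [[253.9, 295.2]]), (76, [[251.3, 231.1]]), (90, [[249.9, 195.8]])]
foot [193.1 201.9] [309.5 261.4]
body [190.5 154.4] [308.2 212.8]
ringtop [127.6 230.7] [380.2 365.1]
bore [190.8 262.3] [317.  329.4]
lugs [[308.8, 192.9], [191.1, 245.0]]
bolts10? [[274.7, 308.2], [89.1, 394.7], [239.7, 501.4], [429.0, 404.5]]
200 [(174, [48, 100, 210]), (177, [55, 103, 205]), (180, [70, 107, 186]), (183, [90, 114, 163]), (186, [103, 122, 150]), (189, [114, 129, 143]), (192, [120, 134, 145]), (195, [124, 138, 149]), (288, [120, 135, 145]), (291, [116, 131, 141]), (294, [111, 124, 135]), (297, [108, 120, 131]), (300, [103, 116, 127]), (303, [108, 123, 135]), (306, [121, 141, 155]), (309, [136, 160, 177])]
215 [(174, [47, 93, 189]), (177, [56, 94, 172]), (180, [71, 103, 161]), (183, [90, 114, 152]), (186, [103, 122, 146]), (189, [114, 129, 144]), (192, [120, 134, 145]), (195, [123, 139, 149]), (288, [119, 134, 145]), (291, [116, 131, 141]), (294, [110, 125, 135]), (297, [107, 125, 136]), (300, [109, 131, 144]), (303, [115, 143, 159]), (306, [124, 155, 173]), (309, [131, 166, 184])]
230 [(174, [79, 126, 200]), (177, [76, 121, 196]), (180, [75, 114, 184]), (183, [83, 113, 168]), (186, [97, 119, 155]), (189, [112, 129, 147]), (192, [119, 134, 147]), (195, [124, 139, 149]), (288, [117, 131, 142]), (291, [114, 128, 139]), (294, [110, 125, 136]), (297, [111, 130, 143]), (300, [118, 144, 159]), (303, [126, 159, 176]), (306, [130, 164, 183]), (309, [134, 168, 186])]
```

```bash
python3 - <<'E'
from h import *
m=lambda p:((p-[205,150]+.5)*6-.5).round(1).tolist()
c,s=np.cos(np.radians(-11.6)),np.sin(np.radians(-11.6))
def pt(q,x,y,z): return [q[0]+c*x-s*y,q[1]+s*x+c*y,z]
q=(575.4,-4.1)
print("ear near tip",m(proj("scene",[pt(q,-37,-4,139.5),pt(q,-37,4,131.5),pt(q,-37,-4,131.5)])))
print("lug near end corners",m(proj("scene",[pt(q,-26.5,-4.5,z) for z in(77.5,83.5)]+[pt(q,-26.5,4.5,z) for z in(77.5,83.5)])))
print("band bottom front z113.5",m(proj("scene",[pt(q,-15,-25,113.5)])),"liner lip front z163.5",m(proj("scene",[pt(q,-17,-14,163.5)])))
S=(576,-5)
print("pointer near",m(proj("scene",[pt(S,-44,0,50)])),"slots near/far outer",m(proj("scene",[pt(S,-28.5,0,50),pt(S,28.5,0,50)])),"ring front",m(proj("scene",[[576-33.4,-5-28.6,50]])))
im=cv2.imread('pics/sc6.png'); cv2.imwrite('pics/m7.png',cv2.resize(im[160:215,215:275],None,fx=10,fy=10,interpolation=cv2.INTER_LANCZOS4))
E
```

```text
ear near tip [[159.9, 106.2], [146.3, 119.4], [161.2, 128.0]]
lug near end corners [[195.3, 259.4], [194.5, 244.1], [178.9, 249.1], [178.1, 233.9]]
band bottom front z113.5 [[256.5, 177.2]] liner lip front z163.5 [[224.7, 30.8]]
pointer near [[153.4, 341.5]] slots near/far outer [[189.4, 324.9], [316.4, 266.4]] ring front [[256.8, 364.8]]
```

View pics/m7.png

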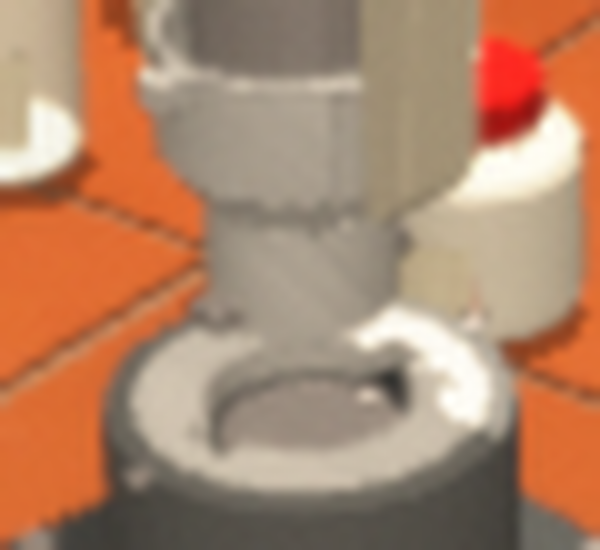

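Cup and seat show nearly the same image residual, so they are aligned within about 1 mm at the present pose. Lowering straight down and checking forces.

Converted, 30 mm is 1.2, 32 mm is 1.28.

>>> shift_gripper(
  moves=[
    {"pos":[0, 0, 0.4], "aperture":50},
    {"pos":[0, 0, 0.8], "aperture":50},
    {"pos":[0, 0, 0.96], "aperture":50},
    {"pos":[0, 0, 1.08], "aperture":50},
    {"pos":[0, 0, 1.2], "aperture":50},
    {"pos":[0, 0, 1.28], "aperture":50},
    {"pos":[0, 0, 1.28], "aperture":50},
    {"pos":[0, 0, 1.28], "aperture":50},
  ],
)

```text
clock: 12.8
ee_pos: [575.7, -5.1, 77.7]
orientation: [[-0.98, 0.201, 0.0], [0.201, 0.98, 0.0], [-0.0, 0.0, -1.0]]
wrist_force: [0.3, 2.8, -4.7]
finger_gap: 58.8
grasp_force: 41.9
```

```bash
python3 go.py 575.4 -4.1 64 78.4
```

```text
d [ 0.5  0.9 13.7] ydir 78.38
turn -0.0004
pos [575.7  -5.1  77.7] F [ 0.3  2.8 -4.7] T [ 0.46 -0.08 -0.02] gap 58.8 grip 41.9 z [ 0.  0. -1.] j [-0.05 -0.03  1.82  0.    1.35 -1.42] t 12.8
```

The lugs are in the slots: the underside is about 6 mm below the mouth with no vertical load, only 2.8 N sideways. I'll ease +y and press.

Units first: shifts go in units of 25 mm. So 2 mm is 0.08, 13 mm is 0.52.

>>> shift_gripper(
  moves=[
    {"pos":[0, 0.032, 0.08], "aperture":50},
    {"pos":[0, 0.032, 0.16], "aperture":50},
    {"pos":[0, 0.032, 0.28], "aperture":50},
    {"pos":[0, 0.032, 0.4], "aperture":50},
    {"pos":[0, 0.032, 0.48], "aperture":50},
    {"pos":[0, 0.032, 0.52], "aperture":50},
    {"pos":[0, 0.032, 0.52], "aperture":50},
    {"pos":[0, 0.032, 0.52], "aperture":50},
  ],
)

```text
clock: 13.6
ee_pos: [575.9, -4.5, 64.9]
orientation: [[-0.98, 0.201, 0.0], [0.201, 0.98, -0.0], [-0.0, -0.0, -1.0]]
wrist_force: [0.7, -2.6, 1.9]
finger_gap: 58.7
grasp_force: 42.0
```

```bash
python3 go.py 575.4 -4.1 64 78.4
```

```text
d [0.6 0.3 0.9] ydir 78.38
turn -0.0003
pos [575.9  -4.5  64.9] F [ 0.7 -2.6  1.9] T [-0.49 -0.   -0.02] gap 58.7 grip 42.0 z [ 0. -0. -1.] j [-0.05 -0.01  1.83 -0.    1.32 -1.42] t 13.6
```

Converted, 1.5 mm is 0.06, -0.4 mm is -0.016.

>>> shift_gripper(
  moves=[
    {"pos":[0, -0.016, 0.06], "aperture":50},
    {"pos":[0, -0.016, 0.06], "aperture":50},
    {"pos":[0, -0.016, 0.06], "aperture":50},
    {"pos":[0, -0.016, 0.06], "rz":0.08, "aperture":50},
    {"pos":[0, -0.016, 0.06], "rz":0.16, "aperture":50},
    {"pos":[0, -0.016, 0.06], "rz":0.24, "aperture":50},
    {"pos":[0, -0.016, 0.06], "rz":0.32, "aperture":50},
    {"pos":[0, -0.016, 0.06], "rz":0.4, "aperture":50},
    {"pos":[0, -0.016, 0.06], "rz":0.4, "aperture":50},
    {"pos":[0, -0.016, 0.06], "rz":0.4, "aperture":50},
  ],
  grip_n=50,
)

```text
clock: 14.6
ee_pos: [576.3, -4.5, 64.2]
orientation: [[-0.824, 0.567, 0.002], [0.567, 0.824, 0.001], [-0.001, 0.001, -1.0]]
wrist_force: [-0.5, 0.8, 8.6]
finger_gap: 58.8
grasp_force: 50.0
```

```bash
python3 go.py 575.8 -4.7 64 78.4
```

```text
d [ 0.3 -0.5  0.2] ydir 55.47
turn -0.4002
pos [576.3  -4.5  64.2] F [-0.5  0.8  8.6] T [0.08 0.1  0.2 ] gap 58.8 grip 50.0 z [ 0.002  0.001 -1.   ] j [-0.05 -0.01  1.83  0.    1.32 -1.02] t 14.6
```

The torque of 0.2 N m matches the ring being turned. Continuing the twist.

>>> shift_gripper(
  moves=[
    {"pos":[0, 0, -0.02], "rz":0.1, "aperture":50},
    {"pos":[0, 0, -0.02], "rz":0.2, "aperture":50},
    {"pos":[0, 0, -0.02], "rz":0.3, "aperture":50},
    {"pos":[0, 0, -0.02], "rz":0.4, "aperture":50},
    {"pos":[0, 0, -0.02], "rz":0.5, "aperture":50},
    {"pos":[0, 0, -0.02], "rz":0.6, "aperture":50},
    {"pos":[0, 0, -0.02], "rz":0.7, "aperture":50},
    {"pos":[0, 0, -0.02], "rz":0.8, "aperture":50},
    {"pos":[0, 0, -0.02], "rz":0.9, "aperture":50},
    {"pos":[0, 0, -0.02], "rz":1, "aperture":50},
    {"pos":[0, 0, -0.02], "rz":1, "aperture":50},
    {"pos":[0, 0, -0.02], "rz":1, "aperture":50},
  ],
)

```text
clock: 15.8
ee_pos: [575.0, -4.9, 64.1]
orientation: [[0.032, 0.999, -0.002], [0.999, -0.032, -0.0], [-0.0, -0.002, -1.0]]
wrist_force: [-9.5, -2.8, 12.4]
finger_gap: 58.8
grasp_force: 50.0
```

```bash
python3 go.py 575.8 -4.7 64 78.4
```

```text
d [0.2 0.8 0.1] ydir -1.83
turn -1.4003
pos [575.   -4.9  64.1] F [-9.5 -2.8 12.4] T [-0.45  2.23  0.38] gap 58.8 grip 50.0 z [-0.002 -0.    -1.   ] j [-0.05 -0.01  1.83 -0.    1.33 -0.02] t 15.8
```

Converted, -1 mm is -0.04, -0.6 mm is -0.024.

>>> shift_gripper(
  moves=[
    {"pos":[0, -0.024, -0.016], "rz":0.03, "aperture":50},
    {"pos":[0, -0.04, -0.016], "rz":0.06, "aperture":50},
    {"pos":[0, -0.04, -0.016], "rz":0.09, "aperture":50},
    {"pos":[0, -0.04, -0.016], "rz":0.12, "aperture":50},
    {"pos":[0, -0.04, -0.016], "rz":0.12, "aperture":50},
    {"pos":[0, -0.04, -0.016], "rz":0.12, "aperture":50},
    {"pos":[0, -0.04, -0.016], "rz":0.12, "aperture":50},
  ],
)

```text
clock: 16.5
ee_pos: [574.6, -4.8, 64.2]
orientation: [[0.152, 0.988, -0.0], [0.988, -0.152, -0.0], [-0.0, -0.0, -1.0]]
wrist_force: [-2.7, -2.6, 6.3]
finger_gap: 58.6
grasp_force: 50.1
```

```bash
python3 go.py 575.8 -4.7 64 78.4
```

```text
d [0.3 1.1 0.2] ydir -8.73
turn -1.5207
pos [574.6  -4.8  64.2] F [-2.7 -2.6  6.3] T [-0.53  0.81  0.54] gap 58.6 grip 50.1 z [-0. -0. -1.] j [-0.05 -0.02  1.83 -0.    1.32  0.1 ] t 16.5
```

>>> shift_gripper(
  moves=[
    {"pos":[0, -0.012, 0], "rz":0.02, "aperture":50},
    {"pos":[0, -0.012, 0], "rz":0.04, "aperture":50},
    {"pos":[0, -0.012, 0], "rz":0.04, "aperture":50},
    {"pos":[0, -0.012, 0], "rz":0.04, "aperture":50},
  ],
  grip_n=58,
)

```text
clock: 16.9
ee_pos: [574.5, -4.8, 64.2]
orientation: [[0.191, 0.982, 0.0], [0.982, -0.191, -0.0], [-0.0, 0.0, -1.0]]
wrist_force: [-1.3, -2.9, 6.1]
finger_gap: 58.5
grasp_force: 58.4
```

```bash
python3 go.py 575.8 -4.7 64 78.4; python3 -c "
from h import *
b=eyes.get_image('scene')
cv2.imwrite('pics/m8.png',cv2.resize(b[120:245,190:290],None,fx=4.5,fy=4.5,interpolation=cv2.INTER_CUBIC))"
```

```text
d [0.3 1.3 0.2] ydir -11.0
turn -1.5603
pos [574.5  -4.8  64.2] F [-1.3 -2.9  6.1] T [-0.56  0.54  1.54] gap 58.5 grip 58.4 z [ 0. -0. -1.] j [-0.05 -0.02  1.83 -0.    1.32  0.14] t 16.9
```

View pics/m8.png

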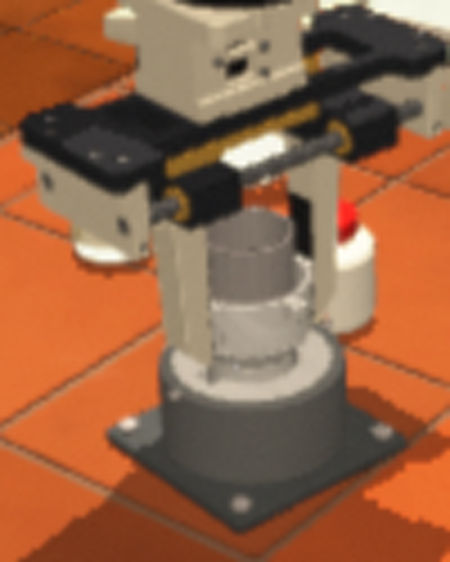

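The picture shows the cup seated at (255,320) with the liner standing in it, still gripped. The torque jumped to 1.54 N m, so the ring is at its stop. About 11 N is pressing the plate.

>>> shift_gripper(
  moves=[
    {"aperture":50},
    {"aperture":50},
    {"aperture":50},
  ],
)

```text
clock: 17.25
ee_pos: [574.5, -4.8, 64.2]
orientation: [[0.191, 0.982, 0.0], [0.982, -0.191, -0.0], [-0.0, 0.0, -1.0]]
wrist_force: [-0.9, -2.7, 5.8]
finger_gap: 58.8
grasp_force: 58.4
```

```bash
python3 -c "
from cell import r, eyes, telemetry
print(r.finish_job())"
```

```text
the job is handed in; nothing more can be done
None
```

The job was handed in at 17.25 s, with no verdict returned: the liner is nested in the bayonet cup, and the cup is seated, twisted clockwise to its stop (inferred from torque and push force) and still gripped; the arm never went near the bottles or jar.

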